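Put the block plane away in its drawer

ROBOT

A 6-joint arm with a two-finger parallel gripper is mounted at the origin on the work surface. World frame = base frame: x ahead of the robot, y to its left, z up, the work surface at z = 0. Lengths are in mm, angles in degrees, forces in N, time in s.
With the tool pointing down it reaches from about 350 to 850 mm from the base axis. Payload 8.1 kg.
Tool frame: the origin (TCP) lies between the finger pads; the fingertips stand 22 mm ahead of it and the grasp point (between the pads) lies 3 mm ahead of it; z points along the fingers, y is the direction in which the jaws open and shut (so a half turn about z gives the same grasp; the last joint's range is limited). The gripper opens to 85 mm and grips with 20 to 120 N. Pads are 22 mm wide; open, the fingers measure 114 mm over their backs; the gripper's body (76 mm by 85 mm) begins 54 mm behind the grasp point. The pads swing forward as they close: fully open they stand 13 mm farther back than shut.
Start: joints at [-75.424, 7.471, 85.268, -0, 87.261, -4.893], TCP at [199.999, -565.691, 253.292] pointing down, gripper open.
Joint ranges: [-169.43, 169.43], [-51.17, 129.36], [1.28, 143.12], [-76.62, 256.62], [0, 156.53], [-152.29, 152.29]. Speed limits (degrees/s): [136.94, 136.94, 159.86, 180, 180, 180].

INTERFACE

Orientations are given as [roll, pitch, yaw] about the fixed x, y, z axes, in that order (R = Rz(yaw) Ry(pitch) Rx(roll)).
In Python, from bench import r gives the robot as it stands.
- The arm moves only by the tool drive_tool, never from a script. Its argument "moves" is a list of rows, each a list of 2 entries, a list of its own where there are three numbers: the shift along the world's x, y, z in mm, then the turn about the world's z in degrees. A call has exactly 8 rows; each row is the pose to reach, as a shift and turn from the pose commanded when the call began; what a row does not reach only later rows make up. A row lasts 1/12 s, in which the tool goes at most 41.7 mm and 7.16 degrees, less where a joint would pass 70% of its speed; a pose out of reach is approached as far as the arm can. A call with a gripper value outside its range is refused whole. "fingers" is the finger opening in mm, from 0 to 85.4, set as the call begins (left out, the last holds). The fingers move at their own pace and stop on an object; "squeeze" is the grip in N (left out, the last holds). Time passes only in rows, so rows that repeat a pose let the fingers close, or fill a call up. It gives the time, the measured TCP pose, the force and the opening at its end, in the units of the state.
- r.sense(): the state, without advancing time (a new reading comes with each control period).
- r.snapshot(name): name is "side" or "top" or "wrist"; returns a dict with "pixels" (400x640x3 uint8, red, green, blue), "camera_matrix" (3x3 intrinsics, pixels), "xyz" and "orientation" of the camera in the world. Camera axes: x right, y down, z forward; pixel columns grow to the right and rows downward; lengths in mm; the calibration is good to about 2 mm. A picture is of the moment at which its call begins. There is no depth.
- r.hand_in(): hands the job in, once; it reports no verdict.
The state is a dict: "time": time; "joint_pos": joint angles; "qd": joint speeds; "joint_efforts": joint torques, N m; "tool_pos": TCP position; "tcp_rot": TCP orientation; "ft_force": force on the tool from outside, world axes, zero at the start; "wrist_torque": the same for the moment, N m; "finger_gap": finger opening in mm.
Only numpy, scipy, OpenCV 4.12 (cv2) and the standard library are available. Lean on these libraries where they do the work, as an engineer would, in place of code of your own. Each camera call takes 0.05 s, during which the arm holds its last target.

TASK

Put the small block plane away: set it down gently (do not drop it) on its sole in the free left-hand part of the open drawer, lengthwise with its nose (the round wooden knob end) towards the back of the drawer, and let go of it. Then slide the drawer fully shut without slamming it, with the plane still lying that way inside. Leave the glue bottle, the wooden offcut and the try square where they are.

Things in the scene. Friction and masses are not known exactly. Their poses are not given: they have to be found in the camera images.
- plane: Small block plane on the bench: dark iron body, bright lever cap raised at the tail (47 mm high), round dark wooden knob at the nose (28 mm across, top at 39 mm). Sole 120 (x) by 44 mm (y). 0.3 to 0.65 kg. Origin: centre of the underside; +x to the nose, z up. Flat parallel sides 44 mm apart and 28 mm high run from x = -48 to +36 mm: grasp across y from above.
- plane_nose (a point): Point on the plane's underside at the tip of the nose, 60 mm from the plane's origin along its +x.
- unit_drawer0 (a joint): Opening d in m of the one drawer of a low grey unit fixed on the bench (280 deep, 260 wide, 92 mm high, front roughly to the robot): 0 shut, 0.197 fully out; starts at 0.16 to 0.18. 1 N friction, no latch. Inside 235 mm long, 218 wide; floor 22, side walls' tops 70, front panel's top 80, underside of the unit's top 80 mm above the bench. Only the front d - 6 mm of the inside is uncovered.
- unit_drawer0_handle (a point): Middle of the drawer's handle: a dark steel bar 11 mm thick and 120 mm long, level and parallel to the drawer's front, 35 mm out from the panel's outer face, 54 mm above the bench. Moves with the drawer.
- bay (a point): Point on the drawer's floor, 55 mm behind the front's outer face, in its free left part (left seen from the robot); moves with the drawer. +x to the drawer's back, +y to its left, z up. Free floor: x -34 to +201 mm, y -80 to +79 mm about it. Right of that a wooden oilstone box, 170 x 56 x 28 mm, is fixed in the drawer. Front panel: 15 mm thick, outer face at x = -55 mm; handle bar at x = -90 mm.
- glue: White glue bottle, 56 mm across, 150 mm high, standing; origin at the centre of its underside. Leave alone.
- offcut: Light wooden offcut, 110 x 70 x 30 mm, lying; origin at the centre of its underside. Leave alone.
- square: Try square lying flat: dark wooden stock 22 x 100 x 18 mm and steel blade 150 x 30 x 4 mm; origin between them near the blade's inner end, on the bench. Leave alone.

How it is judged (in metres and radians):
On the way:
1. the plane stands released and at rest on its sole in the free left part of the drawer, lengthwise, nose to the back, with the drawer still open (more than 80 mm) (x of plane in the frame of bay between 0 and 0.16 m and y of plane in the frame of bay between -0.07 and 0.07 m and z of plane in the frame of bay between -0.006 and 0.008 m and angle between plane's own z axis and vertical below 0.15 rad and angle between the x axis of plane and the x axis of bay, either way round below 0.4 rad and x of unit_drawer0_handle in the frame of plane below -0.05 m and linear speed of plane below 0.02 m/s and contact force between the fingers and plane below 0.3 N and value of joint unit_drawer0 above 0.08 m), for 0.2 s.
At the end, for the whole second after the job is handed in: Drawer shut to within 8 mm; plane at rest, released, flat on its sole (under 0.15 rad) on the free left floor of the drawer, lengthwise within 0.4 rad, nose to the back, its centre 0 to 160 mm behind the bay point and within 70 mm of it sideways (x of plane in the frame of bay between 0 and 0.16 m and y of plane in the frame of bay between -0.07 and 0.07 m and z of plane in the frame of bay between -0.006 and 0.008 m and angle between plane's own z axis and vertical below 0.15 rad and angle between the x axis of plane and the x axis of bay, either way round below 0.4 rad and x of unit_drawer0_handle in the frame of plane below -0.05 m and linear speed of plane below 0.02 m/s and contact force between the fingers and plane below 0.3 N and value of joint unit_drawer0 below 0.008 m); the robot touches nothing.
It fails at once if the glue bottle is moved more than 30 mm (distance of glue from where it was at the start of the episode above 0.03 m).
It fails at once if the wooden offcut is moved more than 30 mm (distance of offcut from where it was at the start of the episode above 0.03 m).
It fails at once if the try square is moved more than 30 mm (distance of square from where it was at the start of the episode above 0.03 m).
It fails at once if the drawer is slammed: it moves shut faster than 0.5 m/s (velocity of joint unit_drawer0 below -0.5 m/s).
It fails at once if the plane is dropped from more than about 30 mm (linear speed of plane above 0.75 m/s and contact force between the fingers and plane below 0.1 N).
It also fails if it takes over 48 s, if anything falls off the work surface, if the arm or the gripper's body presses on something with over 40 N, if the wrist force passes 120 N, or if a joint passes its speed limit or range.

## Working session

There is one attempt and no reset: what is moved stays moved. The work goes in short steps, Python scripts to look and compute and a tool call to move; the robot and the scene stay as the last step left them, time stands still between calls to the robot, and variables do not carry over. Pictures are saved under pics/ and viewed, and the job is handed in when it is done.

Besides the shell and the picture viewer there is one more tool, called after ">>>" as name(argument=value, ...), one argument or row to a line, values as JSON. drive_tool: Moves the arm, as the interface text tells. Its arguments: {"type":"object","properties":{"moves":{"type":"array","items":{"type":"array"}},"fingers":{"type":"number"},"squeeze":{"type":"number"}},"required":["moves"]}

```bash
mkdir -p pics; cat > h.py <<'E'
import numpy as np,cv2
from scipy.spatial.transform import Rotation as R
from bench import r
def snap(n,f):
    s=r.snapshot(n); cv2.imwrite('pics/'+f+'.png',cv2.cvtColor(np.array(s['pixels'],np.uint8),cv2.COLOR_RGB2BGR)); return s
def rotm(o):
    o=np.array(o,float)
    return o if o.shape==(3,3) else R.from_euler('xyz',o,degrees=True).as_matrix()
def ray(s,u,v):
    d=np.linalg.inv(np.array(s['camera_matrix']))@[u,v,1]
    return np.array(s['xyz'],float), rotm(s['orientation'])@d
def onz(s,u,v,z):
    o,d=ray(s,u,v); return (o+d*(z-o[2])/d[2]).round(1)
def proj(s,p):
    q=rotm(s['orientation']).T@(np.array(p)-np.array(s['xyz'])); k=np.array(s['camera_matrix'])@q; return (k[:2]/k[2]).round(1)
E
python3 - <<'E'
from h import *
import pickle
for n in('top','side','wrist'):
    s=snap(n,n+'0'); print(n,s['xyz'],s['orientation'],s['camera_matrix']); pickle.dump({k:s[k] for k in s},open(n+'0.pkl','wb'))
print(r.sense())
E
```

```text
top [ 345.58659644  -33.58834187 1467.53292008] [-169.2269003    -0.48354447  -90.22724468] [[484.84616029   0.         333.35046893]
 [  0.         484.84616029 194.37880015]
 [  0.           0.           1.        ]]
side [ 290.3197539   927.66988917 1139.87907152] [-136.88560594    0.98903229 -162.78879689] [[465.19636819   0.         316.7597862 ]
 [  0.         465.19636819 192.69776911]
 [  0.           0.           1.        ]]
wrist [ 277.11241612 -538.25520724  374.18168605] [ 1.61378488e+02  8.50811502e-02 -7.04884652e+01] [[290.21242441   0.         318.98074433]
 [  0.         290.21242441 203.81524615]
 [  0.           0.           1.        ]]
{'time': 0.15, 'joint_pos': array([-7.54237487e+01,  7.50353891e+00,  8.53152200e+01,  1.85060215e-03,
        8.72613807e+01, -4.89356424e+00]), 'qd': array([ 0.07245186, -0.07253835, -0.13788854, -0.01358081,  0.10446751,
       -0.04349575]), 'joint_efforts': array([ 1.55041558e-03, -5.70062220e+01, -5.01158130e+01, -1.45809386e-04,
        9.52058646e-03, -1.02147914e-05]), 'tool_pos': array([ 199.91476597, -565.30442922,  252.49975708]), 'tcp_rot': array([-1.79920310e+02, -8.67793848e-03,  1.94697198e+01]), 'ft_force': array([-0.34194836, -0.32090714, -0.32403669]), 'wrist_torque': array([ 0.01005848, -0.00989076,  0.01644677]), 'finger_gap': 85.35007659847287}
```

View pics/top0.png

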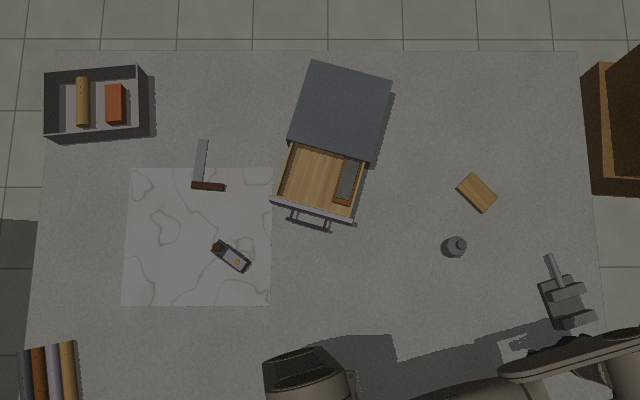

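View pics/side0.png

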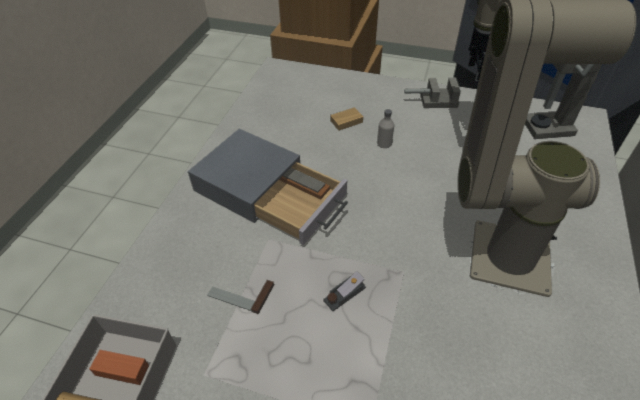

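View pics/wrist0.png

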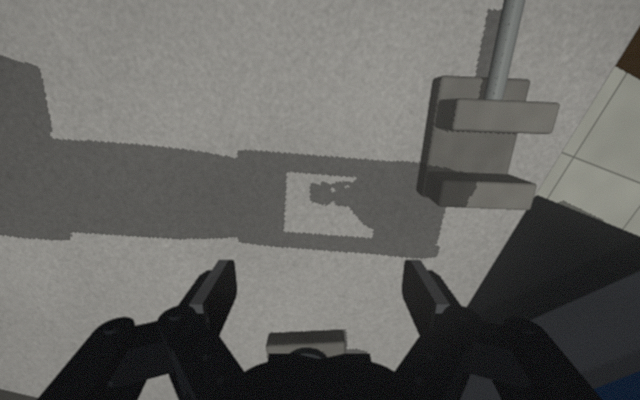

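The top view shows the plane at about (230,257), with its nose knob at (217,246). The drawer spans (272..365, 140..222), the bottle is at (455,246), the offcut at (477,192) and the square at (205,170). I'll zoom in next.

```bash
python3 - <<'E'
import cv2,numpy as np
a=cv2.imread('pics/top0.png')
x=cv2.resize(a[230:285,195:265],None,fx=8,fy=8,interpolation=cv2.INTER_CUBIC)
x=cv2.convertScaleAbs(x,alpha=1.5)
cv2.imwrite('pics/z1.png',x)
y=cv2.resize(a[130:235,260:400],None,fx=5.5,fy=5.5,interpolation=cv2.INTER_CUBIC)
cv2.imwrite('pics/z2.png',cv2.convertScaleAbs(y,alpha=1.5))
b=cv2.imread('pics/side0.png')
cv2.imwrite('pics/z3.png',cv2.convertScaleAbs(cv2.resize(b[262:318,310:380],None,fx=8,fy=8,interpolation=cv2.INTER_CUBIC),alpha=1.5))
E
```

```text
(no output)
```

View pics/z1.png

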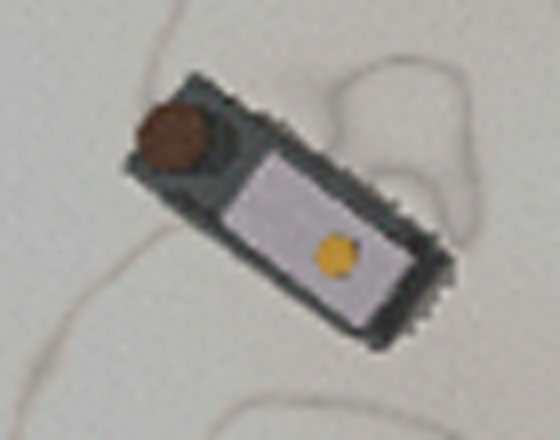

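View pics/z2.png

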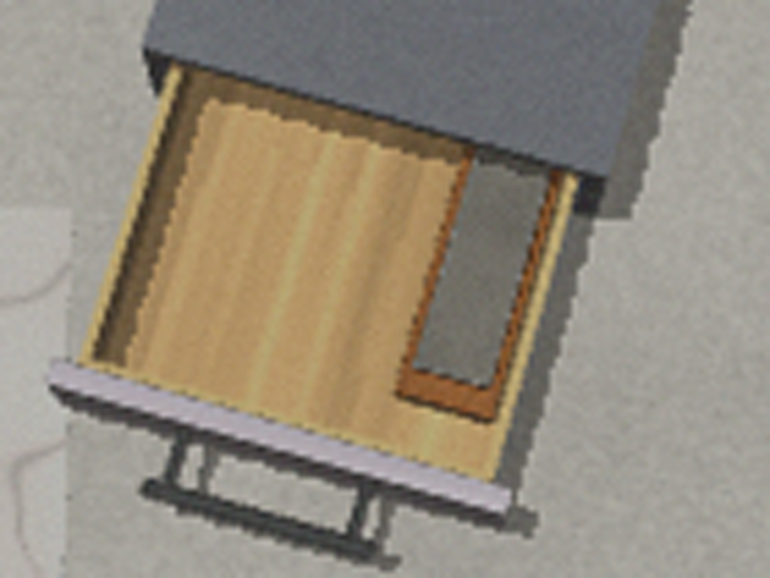

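View pics/z3.png

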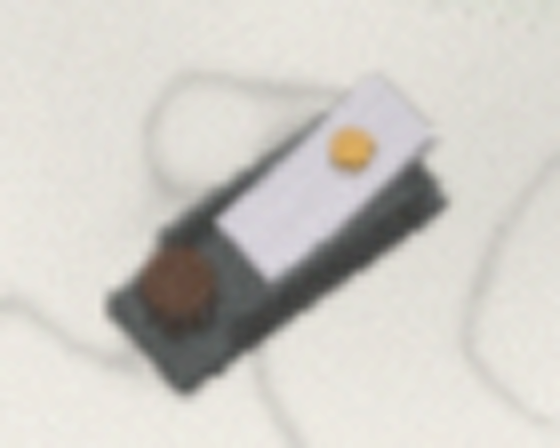

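```bash
python3 - <<'E'
from h import *
import pickle
T=pickle.load(open('top0.pkl','rb'));S=pickle.load(open('side0.pkl','rb'))
f=lambda x,y,ox,oy,k:((x+.5)/k-.5+ox,(y+.5)/k-.5+oy)
print('plane corners top')
for z in(0,10,28):
  c=[onz(T,*f(x,y,195,230,8),z) for x,y in((195,75),(128,168),(455,258),(378,350))]
  c=np.array(c);n=c[:2].mean(0);t=c[2:].mean(0);print(z,n,t,np.linalg.norm(n-t),(n+t)/2,np.degrees(np.arctan2(*(n-t)[1::-1])),np.linalg.norm(c[0]-c[1]))
print('side tops')
for z in(0,10,28):
  c=np.array([onz(S,*f(x,y,310,262,8),z) for x,y in((108,310),(185,392),(448,205))]);print(z,c)
def tri(p,q):
  o1,d1=ray(T,*p);o2,d2=ray(S,*q);A=np.c_[d1,-d2];k=np.linalg.lstsq(A,o2-o1,rcond=None)[0];a=o1+d1*k[0];b=o2+d2*k[1];return ((a+b)/2).round(1),np.linalg.norm(a-b).round(1)
print('knob',tri(f(172,137,195,230,8),f(180,275,310,262,8)),'gold',tri(f(337,257,195,230,8),f(352,148,310,262,8)))
print('drawer')
for nm,(x,y),z in(('outL',(52,382),80),('outR',(506,513),80),('inL',(52,360),80),('inR',(513,490),80),('hL',(145,489),59.5),('hR',(378,552),59.5),('uL',(148,47),92),('uR',(603,180),92),('boxFL',(400,393),50),('boxBL',(467,155),50)):
  print(nm,onz(T,*f(x,y,260,130,5.5),z))
for nm,(u,v),z in(('glue top',(459,243),145),('glue base',(452,249),0),('sq',(225,187),18),('sqblade',(201,140),4),('sqL',(192,186),18)):print(nm,onz(T,u,v,z))
E
```

```text
plane corners top
0 [471.05 311.15   0.  ] [402.65 213.15   0.  ] 119.50966488113 [436.85 262.15   0.  ] 55.08653168465376 42.186490728668076
10 [470.2 308.8  10. ] [402.25 211.45  10.  ] 118.71910124322876 [436.225 260.125  10.   ] 55.08507789523195 41.882215796206424
28 [468.65 304.55  28.  ] [401.55 208.45  28.  ] 117.20759361065305 [435.1 256.5  28. ] 55.076060307020136 41.46540726919249
side tops
0 [[487.9 297.5   0. ]
 [453.9 320.    0. ]
 [385.2 223.4   0. ]]
10 [[486.2 303.   10. ]
 [452.5 325.4  10. ]
 [384.4 229.6  10. ]]
28 [[483.1 313.   28. ]
 [449.9 334.9  28. ]
 [382.9 240.7  28. ]]
knob (array([462.1, 298.4,  37. ]), np.float64(0.0)) gold (array([418.3, 235.8,  40.5]), np.float64(0.5))
drawer
outL [596.2 140.5  80. ]
outR [525.9 -98.6  80. ]
inL [608.  140.7  80. ]
inR [ 538.  -102.4   80. ]
hL [541.9  92.4  59.5]
hR [507.9 -31.4  59.5]
uL [776.5  91.3  92. ]
uR [ 702.5 -151.6   92. ]
boxFL [595.1 -43.5  50. ]
boxBL [727.7 -80.7  50. ]
glue top [ 461.2 -388.3  145. ]
glue base [ 455.9 -405.1    0. ]
sq [645.  283.1  18. ]
sqblade [798.4 366.8   4. ]
sqL [648.3 383.5  18. ]
```

>>> drive_tool(
  moves=[
    [[15, 38, 0], 0],
    [[40, 76, 0], 4],
    [[60, 114, 0], 8],
    [[80, 152, 0], 12],
    [[100, 190, 0], 16],
    [[120, 228, 0], 20],
    [[140, 266, 0], 24],
    [[160, 304, 0], 28],
  ],
  fingers=85,
)

```text
time: 0.82
tool_pos: [355.0, -269.9, 253.1]
tcp_rot: [180.0, -0.0, 47.6]
ft_force: [2.3, -0.3, -0.4]
finger_gap: 85.0
```

>>> drive_tool(
  moves=[
    [[10, 38, 0], 1],
    [[20, 76, 0], 2],
    [[30, 114, 0], 3],
    [[40, 152, 0], 4],
    [[50, 190, 0], 5],
    [[60, 228, 0], 6],
    [[70, 266, 0], 7],
    [[77, 304, 0], 7.5],
  ],
)

```text
time: 1.48
tool_pos: [431.8, 34.2, 253.3]
tcp_rot: [180.0, -0.0, 55.0]
ft_force: [0.9, 0.3, 0.2]
finger_gap: 84.8
```

>>> drive_tool(
  moves=[
    [[0, 38, 0], 0],
    [[0, 76, 0], 0],
    [[0, 114, 0], 0],
    [[0, 150, 0], 0],
    [[0, 185, -10], 0],
    [[0, 210, -20], 0],
    [[0, 218.7, -30], 0],
    [[0, 218.7, -40], 0],
  ],
)

```text
time: 2.15
tool_pos: [431.1, 252.5, 212.3]
tcp_rot: [-180.0, 0.0, 55.1]
ft_force: [-0.3, -0.9, 0.6]
finger_gap: 85.0
```

```bash
python3 - <<'E'
from h import *
import pickle
s=snap('wrist','w1');pickle.dump(dict(s),open('w1.pkl','wb'));print(r.sense())
for p in((437,261,47),(471.4,310.1,0),(402.6,211.9,0)):print(proj(s,p))
E
```

```text
{'time': 2.2, 'joint_pos': array([ 2.43272922e+01, -6.87578164e+00,  1.04236020e+02, -2.57880049e-02,
        8.28871245e+01,  5.92523117e+01]), 'qd': array([-2.26414803, -1.02395113,  0.74608036, -0.38080263,  2.84085446,
       -0.74220066]), 'joint_efforts': array([ 1.65653318e+00, -4.90151167e+01, -5.74234056e+01,  3.05630788e-01,
       -1.10687484e-02,  3.14696068e-01]), 'tool_pos': array([430.27504492, 250.54460426, 209.7616187 ]), 'tcp_rot': array([-179.89551313,    0.22566654,   55.07843477]), 'ft_force': array([-0.67714536, -1.29279333, -2.13495884]), 'wrist_torque': array([-0.02748397,  0.01639464, -0.01532142]), 'finger_gap': 84.95280153789321}
[319.1 180.1]
[319.4 116.9]
[319.  218.1]
```

View pics/w1.png

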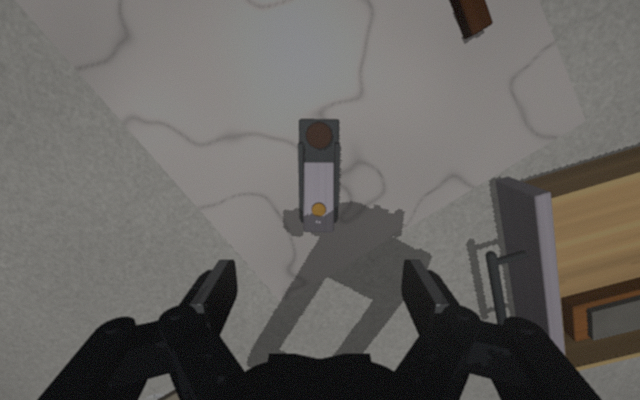

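The wrist view shows the plane centred between the fingers (columns 300-338, nose at row 119) and aligned with the tool. I'll descend.

>>> drive_tool(
  moves=[
    [[0, 0, -15], 0],
    [[0, 0, -45], 0],
    [[0, 0, -75], 0],
    [[0, 0, -105], 0],
    [[0, 0, -130], 0],
    [[0, 0, -150], 0],
    [[0, 0, -160], 0],
    [[0, 0, -160], 0],
  ],
)

```text
time: 2.87
tool_pos: [430.0, 248.6, 50.8]
tcp_rot: [-179.9, 0.3, 54.9]
ft_force: [-0.6, -0.4, -0.1]
finger_gap: 84.9
```

>>> drive_tool(
  moves=[
    [[0, 0, -5], 0],
    [[0, 0, -10], 0],
    [[0, 0, -15], 0],
    [[0, 0, -20], 0],
    [[0, 0, -25], 0],
    [[0, 0, -30], 0],
    [[0, 0, -30], 0],
    [[0, 0, -30], 0],
  ],
)

```text
time: 3.53
tool_pos: [431.3, 250.8, 22.9]
tcp_rot: [-180.0, 0.0, 55.0]
ft_force: [0.5, -0.1, -0.7]
finger_gap: 85.3
```

```bash
python3 - <<'E'
from h import *
s=snap('wrist','w2');snap('side','s2');x=r.sense();print(x['tool_pos'],x['tcp_rot'],x['ft_force'])
E
```

```text
[431.76399357 250.97181773  23.43104458] [ 1.79994269e+02 -8.10589446e-03  5.49765351e+01] [1.30990303 0.33164339 0.15846124]
```

View pics/w2.png

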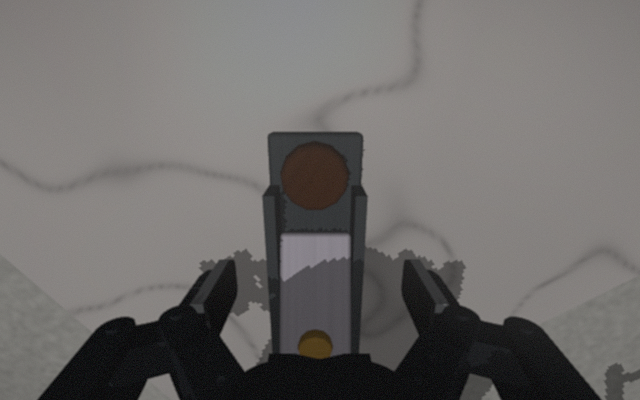

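The fingers straddle the plane, but they sit about 11 mm toward the tail. I'll shift forward and then close.

>>> drive_tool(
  moves=[
    [[1, 2, 0], 0],
    [[3, 5, 0], 0],
    [[4, 7, 0], 0],
    [[5, 9, 0], 0],
    [[5, 9, 0], 0],
    [[5, 9, 0], 0],
    [[5, 9, 0], 0],
    [[5, 9, 0], 0],
  ],
)

```text
time: 4.3
tool_pos: [436.5, 259.8, 23.2]
tcp_rot: [-180.0, 0.0, 55.0]
ft_force: [-0.2, 0.5, 0.2]
finger_gap: 84.9
```

>>> drive_tool(
  moves=[
    [[0, 0, 0], 0],
    [[0, 0, 0], 0],
    [[0, 0, 0], 0],
    [[0, 0, 0], 0],
    [[0, 0, 0], 0],
    [[0, 0, 0], 0],
    [[0, 0, 0], 0],
    [[0, 0, 0], 0],
  ],
  fingers=30,
  squeeze=60,
)

```text
time: 4.97
tool_pos: [436.8, 260.0, 23.6]
tcp_rot: [-180.0, -0.0, 55.0]
ft_force: [-1.4, -0.4, 5.1]
finger_gap: 43.2
```

```bash
python3 - <<'E'
from h import *
s=snap('wrist','w3');x=r.sense();print(x['tool_pos'],x['tcp_rot'],x['ft_force'],x['finger_gap'])
E
```

```text
[436.75708537 260.01691163  23.56810005] [-1.79997051e+02 -1.89025319e-02  5.49636494e+01] [-2.13746193  0.23009597  5.46086856] 42.57995299839198
```

View pics/w3.png

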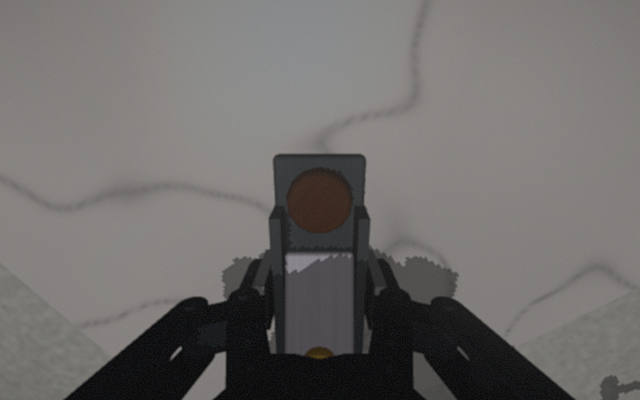

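The plane is gripped, with the gap at about 43 mm. I'll lift it.

>>> drive_tool(
  moves=[
    [[0, 0, 5], 0],
    [[0, 0, 15], 0],
    [[0, 0, 30], 0],
    [[0, 0, 50], 0],
    [[0, 0, 75], 0],
    [[0, 0, 100], 0],
    [[0, 0, 120], 0],
    [[0, 0, 130], 0],
  ],
  squeeze=80,
)

```text
time: 5.68
tool_pos: [437.6, 260.2, 156.4]
tcp_rot: [179.9, -0.2, 55.0]
ft_force: [0.5, 0.3, -4.8]
finger_gap: 42.7
```

>>> drive_tool(
  moves=[
    [[5, -5, 0], -3],
    [[15, -15, 0], -8],
    [[30, -30, 0], -14],
    [[45, -45, 0], -20],
    [[60, -60, 0], -26],
    [[75, -75, 0], -32],
    [[90, -90, 0], -37],
    [[100, -100, 0], -40],
  ],
)

```text
time: 6.35
tool_pos: [537.1, 158.1, 152.2]
tcp_rot: [180.0, 0.1, 14.6]
ft_force: [0.4, -0.2, -5.2]
finger_gap: 42.8
```

```bash
python3 - <<'E'
from h import *
s=snap('wrist','w4');x=r.sense();print(x['tool_pos'],x['tcp_rot'],x['ft_force'],x['finger_gap'])
E
```

```text
[538.37956117 156.60185205 152.37741791] [1.79892907e+02 3.75384195e-02 1.44559976e+01] [-0.34921857 -2.61956011 -4.21490425] 42.824563949639845
```

View pics/w4.png

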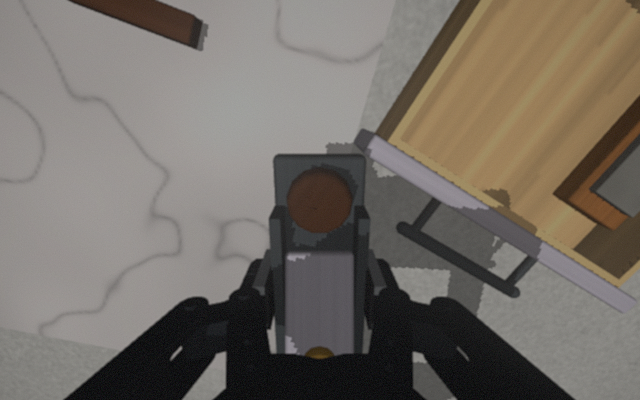

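The plane is held squarely and hasn't slipped. Next I'll move over the drawer.

>>> drive_tool(
  moves=[
    [[10, -10, 0], -3],
    [[28, -30, 0], -8],
    [[46, -50, 0], -14],
    [[64, -70, 0], -20],
    [[82, -90, 0], -26],
    [[100, -108, 0], -29],
    [[114, -122, 0], -31],
    [[122, -130, 0], -31],
  ],
)

```text
time: 7.07
tool_pos: [659.1, 27.8, 151.9]
tcp_rot: [179.9, 0.1, -16.2]
ft_force: [0.7, -0.3, -6.6]
finger_gap: 42.8
```

>>> drive_tool(
  moves=[
    [[0, 0, 0], 0],
    [[0, 0, 0], 0],
    [[0, 0, 0], 0],
    [[0, 0, 0], 0],
    [[0, 0, 0], 0],
    [[0, 0, 0], 0],
    [[0, 0, 0], 0],
    [[0, 0, 0], 0],
  ],
)

```text
time: 7.73
tool_pos: [658.6, 30.2, 153.5]
tcp_rot: [-180.0, -0.0, -16.0]
ft_force: [0.2, 0.7, -6.7]
finger_gap: 43.0
```

```bash
python3 - <<'E'
from h import *
s=snap('wrist','w5');snap('top','t5');snap('side','s5');x=r.sense();print(x['tool_pos'],x['tcp_rot'],x['ft_force'],x['finger_gap'])
a=cv2.imread('pics/t5.png');b=cv2.imread('pics/s5.png')
cv2.imwrite('pics/m5.png',cv2.convertScaleAbs(np.hstack([cv2.resize(a[90:240,260:410],(400,400)),cv2.resize(b[110:260,210:360],(400,400))]),alpha=1.4))
E
```

```text
[658.65321868  29.94554535 153.3791388 ] [-1.79997926e+02 -6.13615038e-03 -1.60228092e+01] [ 0.3409767   0.08343895 -6.27427117] 42.65158341823083
```

View pics/w5.png

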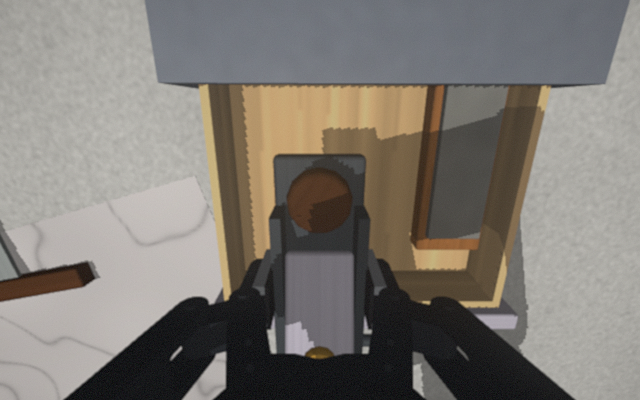

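View pics/m5.png

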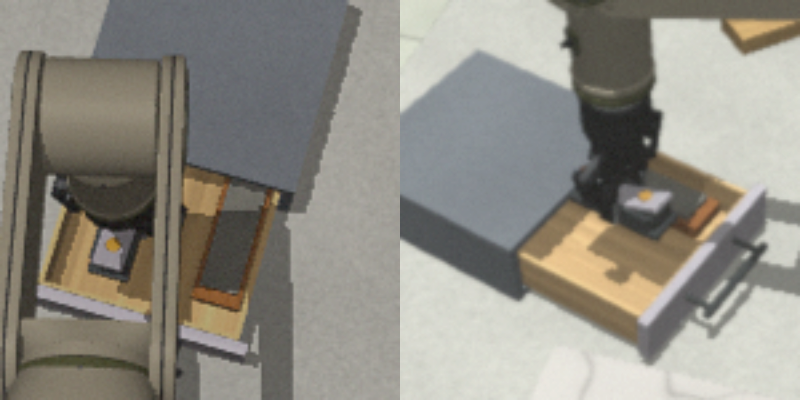

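```bash
python3 - <<'E'
from h import *
s=r.snapshot('wrist')
P=lambda u,v,z:onz(s,u,v,z)
a=-16.0*np.pi/180;X=np.array([np.cos(a),np.sin(a)]);Y=np.array([-X[1],X[0]]);t=np.array(r.sense()['tool_pos'])[:2]
for n,q in (('unitL',P(158,83,92)),('unitR',P(603,83,92)),('wallLtop',P(208,150,70)),('wallLin',P(214,150,70)),('boxFL top',P(416,240,50)),('panelR',P(517,318,80)),('boxL',P(430,120,50)),('wallR',P(538,120,70))):
  d=q[:2]-t; print(n,q,'rel tcp x,y',(d@X).round(1),(d@Y).round(1))
E
```

```text
unitL [775.5  93.9  92. ] rel tcp x,y 94.7 93.7
unitR [ 703.9 -156.1   92. ] rel tcp x,y 94.8 -166.3
wallLtop [730.7  90.   70. ] rel tcp x,y 52.7 77.6
wallLin [729.5  86.   70. ] rel tcp x,y 52.7 73.5
boxFL top [610.1 -42.8  50. ] rel tcp x,y -26.6 -83.3
panelR [ 534.6 -103.5   80. ] rel tcp x,y -82.5 -162.4
boxL [705.  -69.9  50. ] rel tcp x,y 72.1 -83.2
wallR [ 687.6 -133.8   70. ] rel tcp x,y 73.0 -149.4
```

The unit's yaw is -16.0°, which matches the tool. The plane has about 20 mm of clearance at the front, about 35 mm at the back and ample room at the sides. I'll lower it.

>>> drive_tool(
  moves=[
    [[0, 0, -8], 0],
    [[0, 0, -22], 0],
    [[0, 0, -38], 0],
    [[0, 0, -54], 0],
    [[0, 0, -70], 0],
    [[0, 0, -84], 0],
    [[0, 0, -94], 0],
    [[0, 0, -100], 0],
  ],
)

```text
time: 8.6
tool_pos: [657.2, 29.9, 50.4]
tcp_rot: [180.0, 0.2, -16.0]
ft_force: [-0.9, 0.0, -5.5]
finger_gap: 42.6
```

>>> drive_tool(
  moves=[
    [[0, 0, -1], 0],
    [[0, 0, -2], 0],
    [[0, 0, -3], 0],
    [[0, 0, -4], 0],
    [[0, 0, -5], 0],
    [[0, 0, -6], 0],
    [[0, 0, -6], 0],
    [[0, 0, -6], 0],
  ],
)

```text
time: 9.27
tool_pos: [658.7, 29.9, 47.4]
tcp_rot: [-180.0, -0.0, -16.0]
ft_force: [0.5, 0.6, -6.4]
finger_gap: 42.3
```

>>> drive_tool(
  moves=[
    [[0, 0, -0.5], 0],
    [[0, 0, -1], 0],
    [[0, 0, -1.5], 0],
    [[0, 0, -2], 0],
    [[0, 0, -2], 0],
    [[0, 0, -2], 0],
    [[0, 0, -2], 0],
    [[0, 0, -2], 0],
  ],
)

```text
time: 9.93
tool_pos: [659.0, 29.8, 45.7]
tcp_rot: [-180.0, -0.0, -16.0]
ft_force: [0.0, -0.5, -0.9]
finger_gap: 42.7
```

The weight has transferred to the floor (-6.4 → -0.9 N), so I'll release.

>>> drive_tool(
  moves=[
    [[0, 0, 0], 0],
    [[0, 0, 0], 0],
    [[0, 0, 0], 0],
    [[0, 0, 0], 0],
    [[0, 0, 0], 0],
    [[0, 0, 0], 0],
    [[0, 0, 0], 0],
    [[0, 0, 0], 0],
  ],
  fingers=64,
)

```text
time: 10.6
tool_pos: [658.7, 29.9, 45.3]
tcp_rot: [-180.0, -0.0, -16.0]
ft_force: [0.2, -0.4, 0.8]
finger_gap: 64.1
```

>>> drive_tool(
  moves=[
    [[0, 0, 5], 0],
    [[0, 0, 15], 0],
    [[0, 0, 30], 0],
    [[0, 0, 50], 0],
    [[0, 0, 75], 0],
    [[0, 0, 100], 0],
    [[0, 0, 115], 0],
    [[0, 0, 115], 0],
  ],
)

```text
time: 11.27
tool_pos: [661.9, 29.8, 167.9]
tcp_rot: [-179.9, -0.6, -16.0]
ft_force: [-0.3, -1.0, 0.8]
finger_gap: 64.0
```

```bash
python3 - <<'E'
from h import *
s=snap('wrist','w6');x=r.sense();print(x['tool_pos'],x['tcp_rot'],x['ft_force'],x['finger_gap'])
E
```

```text
[660.90585522  29.80279673 165.14097345] [-179.90092379   -0.39757363  -16.02974166] [-0.48123486 -0.19154028 -0.12076899] 64.12302011036559
```

View pics/w6.png

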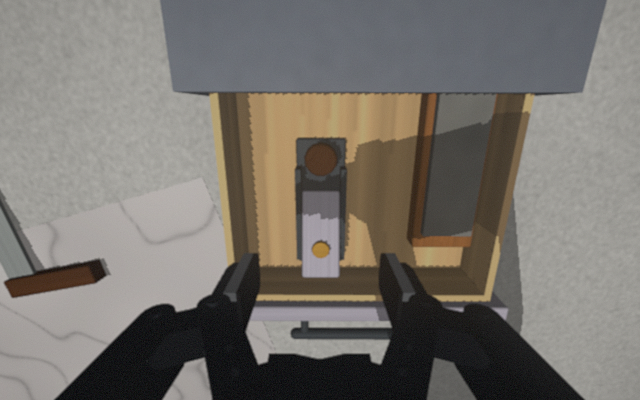

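The plane is released and lying straight in the drawer, nose to the back (knob at (320,160), tail at row 275). Next I'll go in front of the handle with the fingers closed.

>>> drive_tool(
  moves=[
    [[-15, 1, 0], 0],
    [[-40, 3, 0], 0],
    [[-70, 5, 0], 0],
    [[-100, 7, 0], 0],
    [[-130, 9, 0], 0],
    [[-155, 11, 0], 0],
    [[-170, 12, 0], 0],
    [[-174, 12, 0], 0],
  ],
  fingers=0,
  squeeze=40,
)

```text
time: 11.98
tool_pos: [481.9, 42.2, 159.2]
tcp_rot: [180.0, 0.1, -16.0]
ft_force: [0.7, -0.7, -0.4]
finger_gap: 0.1
```

```bash
python3 - <<'E'
from h import *
s=snap('wrist','w7');x=r.sense();print(x['tool_pos'],x['tcp_rot'],x['ft_force'],x['finger_gap'])
import pickle;pickle.dump(dict(s),open('w7.pkl','wb'))
E
```

```text
[482.76676959  42.05788327 159.57797229] [ 1.79980094e+02  8.54190164e-02 -1.60140310e+01] [ 1.39354657 -0.14898448 -0.09583274] 0.11952829981386447
```

View pics/w7.png

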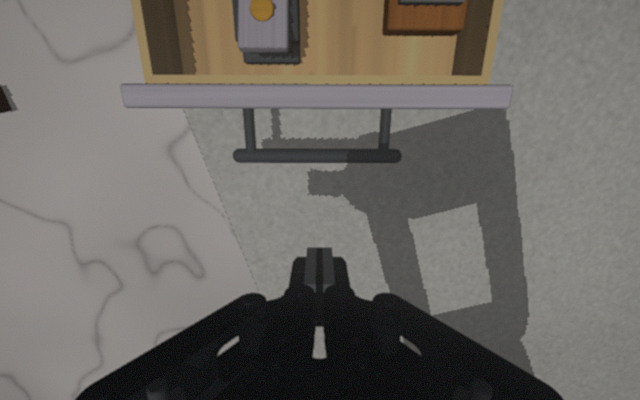

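The fingers are centred on the handle: the bar spans columns 234-401 and the fingers are at 320. I'll descend in front of it.

>>> drive_tool(
  moves=[
    [[0, 0, -8], 0],
    [[0, 0, -22], 0],
    [[0, 0, -40], 0],
    [[0, 0, -60], 0],
    [[0, 0, -80], 0],
    [[0, 0, -93], 0],
    [[0, 0, -100], 0],
    [[0, 0, -100], 0],
  ],
)

```text
time: 12.7
tool_pos: [483.7, 41.8, 57.8]
tcp_rot: [179.9, 0.2, -16.0]
ft_force: [-0.7, 0.1, -0.0]
finger_gap: 0.2
```

>>> drive_tool(
  moves=[
    [[4, -1.1, 0], 0],
    [[8, -2.3, 0], 0],
    [[12, -3.4, 0], 0],
    [[15, -4.3, 0], 0],
    [[18, -5.2, 0], 0],
    [[21, -6, 0], 0],
    [[24, -6.9, 0], 0],
    [[27, -7.7, 0], 0],
  ],
)

```text
time: 13.37
tool_pos: [511.8, 34.1, 60.3]
tcp_rot: [180.0, 0.0, -16.0]
ft_force: [-2.1, 1.0, 1.8]
finger_gap: -0.0
```

>>> drive_tool(
  moves=[
    [[4, -1.1, 0], 0],
    [[9, -2.6, 0], 0],
    [[15, -4.3, 0], 0],
    [[21, -6, 0], 0],
    [[27, -7.7, 0], 0],
    [[33, -9.5, 0], 0],
    [[39, -11.2, 0], 0],
    [[44, -12.6, 0], 0],
  ],
)

```text
time: 14.03
tool_pos: [556.4, 21.3, 60.2]
tcp_rot: [180.0, -0.0, -16.0]
ft_force: [-1.3, -0.4, -0.5]
finger_gap: 0.1
```

```bash
python3 - <<'E'
from h import *
s=snap('wrist','w8');x=r.sense();print(x['tool_pos'],x['tcp_rot'],x['ft_force'],x['finger_gap'])
E
```

```text
[557.18213782  21.05089625  60.46526894] [-1.79992669e+02 -6.56588631e-02 -1.60485200e+01] [-0.64119361 -0.14498357  0.1764924 ] 0.09468930899731967
```

View pics/w8.png

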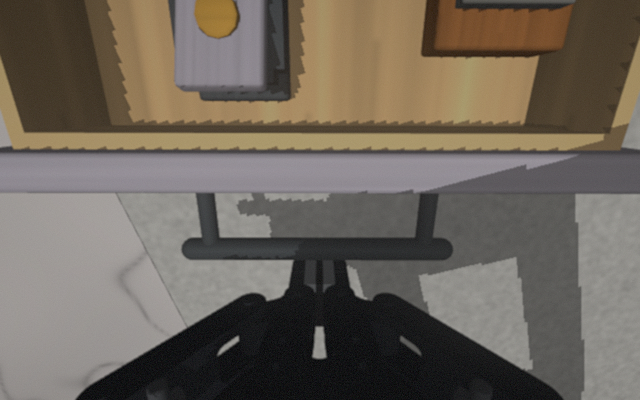

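The bar is against the fingers and the plane is undisturbed. I'll keep pushing.

>>> drive_tool(
  moves=[
    [[5, -1.4, 0], 0],
    [[11, -3.2, 0], 0],
    [[17, -4.9, 0], 0],
    [[23, -6.6, 0], 0],
    [[29, -8.3, 0], 0],
    [[35, -10, 0], 0],
    [[41, -11.8, 0], 0],
    [[47, -13.5, 0], 0],
  ],
)

```text
time: 14.75
tool_pos: [603.2, 7.9, 60.2]
tcp_rot: [180.0, 0.0, -16.0]
ft_force: [-2.0, -0.5, -0.6]
finger_gap: -0.0
```

>>> drive_tool(
  moves=[
    [[6, -1.7, 0], 0],
    [[12, -3.4, 0], 0],
    [[18, -5.2, 0], 0],
    [[24, -6.9, 0], 0],
    [[30, -8.6, 0], 0],
    [[35, -10, 0], 0],
    [[40, -11.5, 0], 0],
    [[44, -12.6, 0], 0],
  ],
)

```text
time: 15.42
tool_pos: [647.4, -4.8, 60.4]
tcp_rot: [-180.0, -0.0, -16.0]
ft_force: [-1.7, -0.7, -0.7]
finger_gap: 0.1
```

>>> drive_tool(
  moves=[
    [[3, -0.9, 0], 0],
    [[6, -1.7, 0], 0],
    [[9, -2.6, 0], 0],
    [[12, -3.4, 0], 0],
    [[15, -4.3, 0], 0],
    [[17, -4.9, 0], 0],
    [[19, -5.4, 0], 0],
    [[20, -5.7, 0], 0],
  ],
)

```text
time: 16.08
tool_pos: [667.0, -10.3, 60.4]
tcp_rot: [-180.0, -0.0, -16.0]
ft_force: [-0.2, 0.4, -0.6]
finger_gap: 0.1
```

```bash
python3 - <<'E'
from h import *
s=snap('wrist','w9');snap('side','s9');x=r.sense();print(x['tool_pos'],x['tcp_rot'],x['ft_force'],x['finger_gap'])
E
```

```text
[666.96622467 -10.22404061  60.35738953] [-1.79988196e+02 -2.40532487e-02 -1.60348858e+01] [-0.63975156  0.09249291  1.33270095] -0.24642596614002257
```

View pics/w9.png

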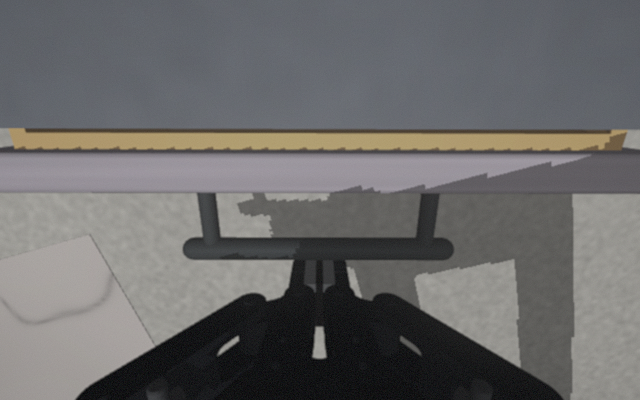

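View pics/s9.png

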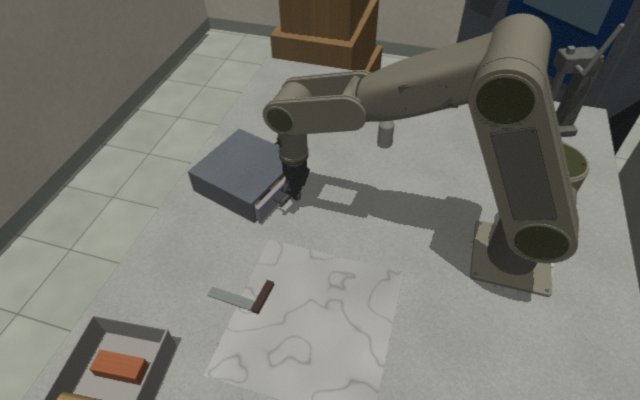

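About a centimetre or so is still open. I'll push slowly and watch the force.

>>> drive_tool(
  moves=[
    [[1.5, -0.4, 0], 0],
    [[3, -0.9, 0], 0],
    [[4.5, -1.3, 0], 0],
    [[6, -1.7, 0], 0],
    [[7, -2, 0], 0],
    [[8, -2.3, 0], 0],
    [[9, -2.6, 0], 0],
    [[9, -2.6, 0], 0],
  ],
)

```text
time: 16.85
tool_pos: [675.7, -12.8, 60.2]
tcp_rot: [-180.0, 0.0, -16.0]
ft_force: [-1.1, 2.1, -0.1]
finger_gap: 0.4
```

```bash
python3 - <<'E'
from h import *
s=snap('wrist','w10');x=r.sense();print(x['tool_pos'],x['ft_force'])
a=onz(s,320,128,92);print(a)
E
```

```text
[675.72273173 -12.79209321  60.24692015] [-0.33834086  1.1825217   0.11330452]
[748.3 -34.1  92. ]
```

View pics/w10.png

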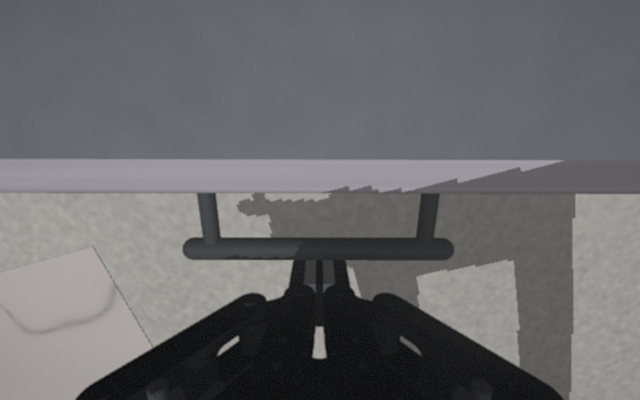

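Nearly shut. I'll push until it meets the stop.

>>> drive_tool(
  moves=[
    [[0.5, -0.1, 0], 0],
    [[1, -0.3, 0], 0],
    [[1.5, -0.4, 0], 0],
    [[2, -0.6, 0], 0],
    [[2.5, -0.7, 0], 0],
    [[3, -0.9, 0], 0],
    [[3, -0.9, 0], 0],
    [[3, -0.9, 0], 0],
  ],
)

```text
time: 17.57
tool_pos: [676.1, -12.9, 60.1]
tcp_rot: [180.0, 0.3, -16.0]
ft_force: [-16.2, 4.6, 10.0]
finger_gap: -0.1
```

It's at the stop: -16 N, and the tool no longer advances. I'll back off and check.

>>> drive_tool(
  moves=[
    [[-3, 0.9, 0], 0],
    [[-8, 2.3, 0], 0],
    [[-18, 5.2, 0], 0],
    [[-32, 9.2, 0], 0],
    [[-50, 14.3, 0], 0],
    [[-68, 19.5, 0], 0],
    [[-80, 23, 0], 0],
    [[-80, 23, 0], 0],
  ],
)

```text
time: 18.23
tool_pos: [596.6, 9.9, 59.8]
tcp_rot: [180.0, 0.1, -16.0]
ft_force: [0.7, -1.4, -0.6]
finger_gap: -0.2
```

>>> drive_tool(
  moves=[
    [[0, 0, 10], 0],
    [[-10, 0, 30], 0],
    [[-20, 0, 60], 0],
    [[-40, 0, 90], 0],
    [[-60, 0, 120], 0],
    [[-80, 0, 140], 0],
    [[-90, 0, 150], 0],
    [[-90, 0, 150], 0],
  ],
)

```text
time: 18.9
tool_pos: [510.3, 8.8, 215.4]
tcp_rot: [-179.9, -0.4, -16.1]
ft_force: [0.2, -0.1, -0.4]
finger_gap: 0.4
```

```bash
python3 - <<'E'
from h import *
s=snap('wrist','w11');t=snap('top','t11');q=snap('side','s11');x=r.sense();print(x['time'],x['tool_pos'],x['ft_force'])
a=cv2.imread('pics/t11.png');b=cv2.imread('pics/s11.png');w=cv2.imread('pics/w11.png')
cv2.imwrite('pics/m11.png',np.vstack([np.hstack([cv2.resize(a,(400,250)),cv2.resize(b,(400,250))]),np.hstack([cv2.resize(w,(400,250)),cv2.resize(b[110:235,170:370],(400,250))])]))
E
```

```text
19.05 [509.5319314    9.00788539 210.47077302] [-0.14432617 -0.82724015 -0.62281955]
```

View pics/m11.png

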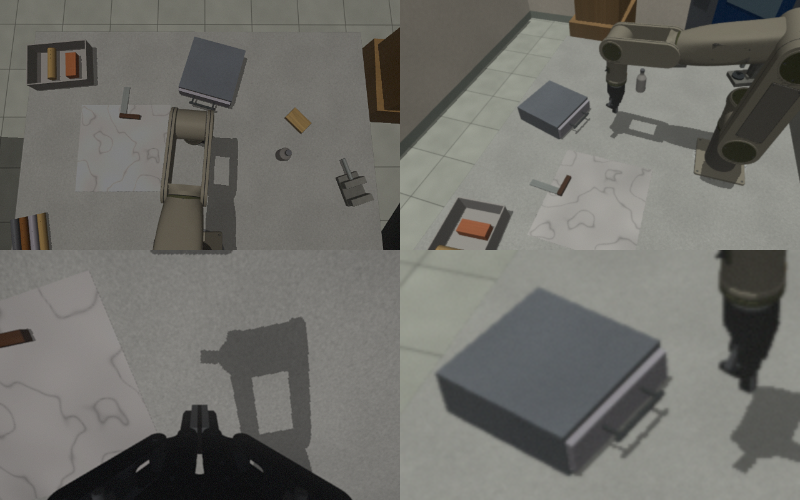

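```bash
python3 - <<'E'
from h import *
q=r.snapshot('side');X=np.array([.961,-.276,0]);Y=np.array([.276,.961,0])
im=cv2.cvtColor(np.array(q['pixels'],np.uint8),cv2.COLOR_RGB2BGR);k=6
z=cv2.resize(im[150:225,250:350],None,fx=k,fy=k,interpolation=cv2.INTER_CUBIC)
c=np.array([691.6,-17.3,54])
for d,col in((0,(0,255,0)),(8,(0,0,255)),(16,(255,0,0))):
  p=[tuple(int(v) for v in (proj(q,c-d*X+e*Y)-[250,150]+.5)*k) for e in(-60,60)];print(d,p);
  for t in p: cv2.circle(z,t,3,col,-1)
cv2.imwrite('pics/z12.png',cv2.convertScaleAbs(z,alpha=1.5))
E
```

```text
0 [(308, 187), (178, 325)]
8 [(320, 192), (190, 331)]
16 [(332, 198), (202, 337)]
```

View pics/z12.png

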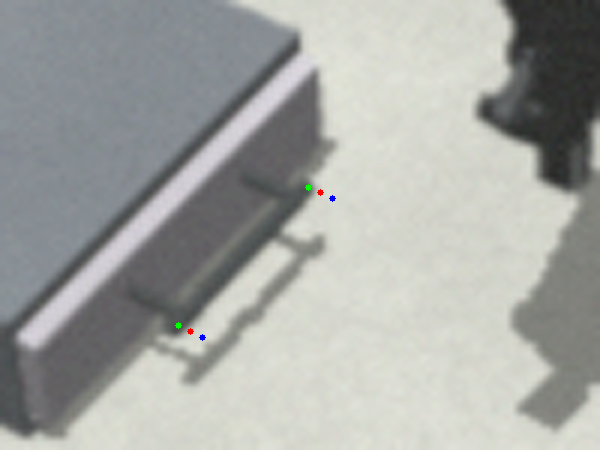

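The handle lies on the markers for d = 0 (the green dots), so the drawer is fully shut. I'll hand in.

```bash
python3 -c "
from bench import r
print(r.hand_in())"
```

```text
the job is handed in; nothing more can be done
None
```

I put the block plane in the free left part of the drawer, on its sole with its nose to the back, slid the drawer shut and handed the job in at about 19 s. The hand-in reports no verdict.

- **Placing:** I lowered the plane until its weight was on the drawer floor (the wrist force went from -6.4 to -0.9 N) and only then released it. The wrist picture after release showed it straight, nose to the back.
- **Shutting:** I pushed on the handle with closed fingers, at up to about 75 mm/s and slower at the end, until it met the stop at about 16 N. After I backed off, the side view showed the handle at its fully shut position, with no visible rebound.
- **Other objects:** In the last top and side pictures the glue bottle, offcut and try square look unmoved. I judged this by eye, not by measuring.
- **Final state:** The arm was clear of everything. I could not see the plane inside the shut drawer. It was undisturbed in the last picture before it went out of view, early in the push.
- **Correction on the way:** The first approach stopped about 11 mm short of the planned grasp point. I corrected it before gripping.

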